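# Open the sprung lid of the tea caddy

## Task

Open the tea caddy for the next brew: with the fingertips press down the latch tab at its front and let go, so that the lid springs up ajar, then push the lid all the way over until it leans back against its stop and stays open. Do not lift or shove the caddy, and leave the mug, the candle and the teaspoon as they are.

Things in the scene. Friction and masses are not known exactly. Their poses are not given: they have to be found in the camera images.
- caddy: tea caddy: a white box 120 mm deep (x), 170 mm wide (y), 80 mm high to the rim, with a flat pale wooden lid; about 1.8 kg, stands loose on the worktop. Origin at the centre of its underside; +z up, -x is the front, where a steel latch tab sticks out under the middle of the lid's edge
- tab_pad (a point): where to press: top face of the latch's steel thumb pad, 62.5 mm up, 14 mm behind its front end. The pad juts level from the caddy's front, 38 mm long (x), 34 mm wide; it tips about a pivot 24 mm behind this point. Down 4 mm here frees the lid, 7 mm is the full stroke; 2 N at first, 6.5 N at the end. A steel hook stands on the pad's rear end, to 36 mm above the pivot. Axes at rest as the caddy's
- tab (a joint): tilt of the latch tab: 0 at rest, about 0.14 where it frees the lid, 0.30 rad fully pressed; springs back when let go
- lid (a joint): opening of the lid: 0 shut, latched. Freed, a spring arm raises it at about 2 rad/s to 0.96 rad and holds it ajar; beyond that no spring, only damping: let go before upright (1.57) it sinks back to ajar, well past upright it leans by its weight onto its stop at 1.90 rad. It weighs 0.15 kg; pushing it takes under 3 N at its edge
- lid_edge (a point): middle of the lid's free edge, on its underside; it moves with the lid. The lid is 122 mm long from hinge to this edge, 170 mm wide, 8 mm thick
- lid_hinge (a point): middle of the hinge line, at the rear of the caddy, 82 mm above the worktop and 60 mm behind the caddy's centre; the hinge line runs along the caddy's y; axes as the caddy's. The free edge swings up from the front, over the top and towards the rear
- mug_white: white mug, 82 mm across, 101 mm high, handle to its -y (114 mm over all); origin at the centre of its underside. Bystander beside the caddy
- candle_1: candle in a glass, 76 mm across, 90 mm high; origin at the centre of its underside. Bystander beside the caddy
- cut_teaspoon_1: teaspoon, 132 mm long (x), lying on the worktop; origin at the centre of its underside. Bystander

How it is judged:
On the way, in this order (a step that is already met when the one before it is completed fails the run):
1. the latch tab is pressed down (value of joint tab above 0.17 rad and value of joint lid below 1.2 rad).
2. the tab is let go and the lid has sprung up and stands ajar (value of joint tab below 0.06 rad and value of joint lid between 0.8 and 1.15 rad), for 0.1 s.
At the end, for the whole second after the job is handed in: The lid leans back at its stop (beyond 1.8 rad of 1.9) at rest, the tab is back up, the caddy stands level within 40 mm of where it was, and the mug, candle and teaspoon are within 30 mm of where they were (value of joint lid above 1.8 rad and velocity of joint lid below 0.05 rad/s and value of joint tab below 0.06 rad and distance of caddy from where it was at the start of the episode below 0.04 m and angle between caddy's own z axis and vertical below 0.05 rad and linear speed of caddy below 0.02 m/s and distance of each of mug_white, candle_1, cut_teaspoon_1 from where it was at the start of the episode below 0.03 m); the robot touches nothing.
It fails at once if the caddy is lifted, tipped or shoved more than 40 mm (height (world z) of caddy above 0.015 m or angle between caddy's own z axis and vertical above 0.2 rad or distance of caddy from where it was at the start of the episode above 0.04 m).
It fails at once if the mug, candle or teaspoon is moved more than 30 mm, lifted or tipped (distance of any of mug_white, candle_1, cut_teaspoon_1 from where it was at the start of the episode above 0.03 m or angle between any of mug_white, candle_1, cut_teaspoon_1's own z axis and vertical above 0.4 rad).
It also fails if it takes over 45 s, if anything falls off the work surface, if the arm or the gripper's body presses on something with over 40 N, if the wrist force passes 120 N, or if a joint passes its speed limit or range.

## Robot

A 6-joint arm with a two-finger parallel gripper is mounted at the origin on a cart in front of the work surface, level with it; the furniture and walls round the work are solid. World frame = base frame: x ahead of the robot, y to its left, z up, the work surface at z = 0. Lengths are in m, angles in rad, forces in N, time in s.
With the tool pointing down it reaches from about 0.375 to 0.9 m from the base axis. Payload 3.1 kg.
Tool frame: the origin (TCP) lies between the finger pads; the fingertips stand 11 mm ahead of it and the grasp point (between the pads) lies 8 mm behind it; z points along the fingers, y is the direction in which the jaws open and shut (so a half turn about z gives the same grasp; the last joint's range is limited). The gripper opens to 85 mm and grips with 20 to 120 N. Pads are 22 mm wide; open, the fingers measure 114 mm over their backs; the gripper's body (76 mm by 85 mm) begins 54 mm behind the grasp point. The pads swing forward as they close: fully open they stand 13 mm farther back than shut.
Start: joints at [-1.435, 0.527, 1.433, -0, 1.181, -0.178], TCP at [0.194, -0.594, 0.242] pointing down, gripper open.
Joint ranges: [-3.08, 3.08], [-0.75, 2.2], [0.22, 2.44], [-1.43, 4.57], [0, 2.65], [-2.85, 2.85]. Speed limits (rad/s): [2.79, 2.79, 3.14, 3.14, 3.14, 3.14].

## Interface

Orientations are given as a unit quaternion [x, y, z, w].
In Python, from station import manip gives the robot as it stands.
- The arm moves only by the tool move_arm, never from a script. Its argument "deltas" is a list of rows, each a list of 5 numbers: the shift along the tool's x, y, z in units of 40 cm (1.0 is 40 cm), then the turn about the tool's z in units of 0.5 rad (1.0 is 0.5 rad), then the opening in per cent of the stroke, from 0 (shut) to 100 (fully open). In form: [[x, y, z, twist, grip], ...]. A call has exactly 8 rows; each row is the pose to reach, as a shift and turn from the pose commanded when the call began, along the tool's axes at that moment; what a row does not reach only later rows make up. A row lasts 1/12 s, in which the tool goes at most 41.7 mm and 7.16 degrees, less where a joint would pass 70% of its speed; a pose out of reach is approached as far as the arm can. A call with a number of a shift or a turn outside -1 to 1 is refused whole. A call with a gripper value outside its range is refused whole. The fingers move at their own pace and stop on an object; "force" is the grip in N (left out, the last holds). Time passes only in rows, so rows that repeat a pose let the fingers close, or fill a call up. It gives the time, the measured TCP pose, the force and the opening at its end, in the units of the state.
- manip.sense(): the state, without advancing time (a new reading comes with each control period).
- manip.snapshot(name): name is "scene" or "side" or "wrist"; returns (picture, depth): 384x512x3 uint8, red, green, blue; 384x512 float32, m along the optical axis (not along the pixel's ray), 0 where there is no reading.
- manip.get_calibration(name): a dict with "vfov" (degrees; the focal length in pixels is half the picture's height over the tangent of half this angle, whatever the lens; pixels are square), "cx", "cy" (the principal point, pixels), "pose" (4x4, takes a point from camera to world coordinates). Camera axes: x right, y down, z forward; pixel columns grow to the right and rows downward; lengths in m; the calibration is good to about 2 mm. The wrist camera is an equidistant fisheye: a pixel r from the principal point sees the ray r / f radians off the axis. A picture is of the moment at which its call begins: read the wrist's pose just before it. get_calibration takes no time and is no camera call; for the wrist camera it gives the pose at the moment of the call.
- manip.sign_off(): hands the job in, once; it reports no verdict.
The state is a dict: "t": time; "q": joint angles; "qd": joint speeds; "tau": joint torques, N m; "tcp_pos": TCP position; "tool_rot": TCP orientation; "force": force on the tool from outside, world axes, zero at the start; "ft_torque": the same for the moment, N m; "finger_gap": opening from 0.0 (shut) to 1.0 (fully open).
Only numpy, scipy, OpenCV 4.12 (cv2) and the standard library are available. Lean on these libraries where they do the work, as an engineer would, in place of code of your own. Each camera call takes 0.05 s, during which the arm holds its last target.

## Working session

There is one attempt and no reset: what is moved stays moved. The work goes in short steps, Python scripts to look and compute and a tool call to move; the robot and the scene stay as the last step left them, time stands still between calls to the robot, and variables do not carry over. Pictures are saved under pics/ and viewed, and the job is handed in when it is done.

Besides the shell and the picture viewer there is one more tool, called after ">>>" as name(argument=value, ...), one argument or row to a line, values as JSON. move_arm: Moves the arm, as the interface text tells. Its arguments: {"type":"object","properties":{"deltas":{"type":"array","items":{"type":"array","items":{"type":"number"}}},"force":{"type":"number"}},"required":["deltas"]}

```bash
mkdir -p pics; ls; python3 - <<'E'
from station import manip
import cv2,numpy as np
print(manip.sense())
for n in("scene","side","wrist"):
    c=manip.get_calibration(n);print(n,c)
    p,d=manip.snapshot(n);cv2.imwrite(f"pics/{n}0.png",p[:,:,::-1]);np.save(f"{n}0.npy",d)
E
```

```text
pics
{'t': 0.0, 'q': array([-1.43455536e+00,  5.28455633e-01,  1.43389499e+00,  9.86867047e-06,
        1.18140682e+00, -1.78490360e-01]), 'qd': array([-0.00125776, -0.00021486,  0.00093371, -0.00169581,  0.0004166 ,
        0.00141296]), 'tau': array([-1.48944127e-04, -4.42346764e+01, -1.78023469e+01, -2.11628935e-04,
        8.54400132e-03,  1.07665454e-05]), 'tcp_pos': array([ 0.19341669, -0.59359344,  0.2413424 ]), 'tool_rot': array([ 9.87643271e-01,  1.56715023e-01,  2.74254706e-05, -1.08205708e-03]), 'force': array([-0.37476042,  0.42336477, -0.86603596]), 'ft_torque': array([ 0.0512786 ,  0.00372252, -0.00794896]), 'finger_gap': 0.9986681212914577}
scene {'vfov': 42.90925165573084, 'cx': 251.83319227851263, 'cy': 190.47918493117106, 'pose': array([[-0.84074537, -0.3333964 ,  0.42660761,  0.00220359],
       [-0.54108635,  0.5454734 , -0.64006588,  0.8444529 ],
       [-0.01930745, -0.76896398, -0.63900048,  0.84647331],
       [ 0.        ,  0.        ,  0.        ,  1.        ]])}
side {'vfov': 45.39296720132733, 'cx': 255.91273257988385, 'cy': 187.4099501661864, 'pose': array([[-0.87664058, -0.29973824,  0.37637519,  0.01441421],
       [-0.48068073,  0.51120455, -0.71247171,  0.97915554],
       [ 0.02115031, -0.80549792, -0.59222105,  0.85349586],
       [ 0.        ,  0.        ,  0.        ,  1.        ]])}
wrist {'vfov': 65.70646984690485, 'cx': 258.7593813392419, 'cy': 194.31612494655428, 'pose': array([[ 0.30996481, -0.89870144, -0.310254  ,  0.27408957],
       [-0.95074584, -0.29369674, -0.09911902, -0.56853603],
       [-0.00204218,  0.32569611, -0.9454723 ,  0.37228591],
       [ 0.        ,  0.        ,  0.        ,  1.        ]])}
```

View pics/scene0.png

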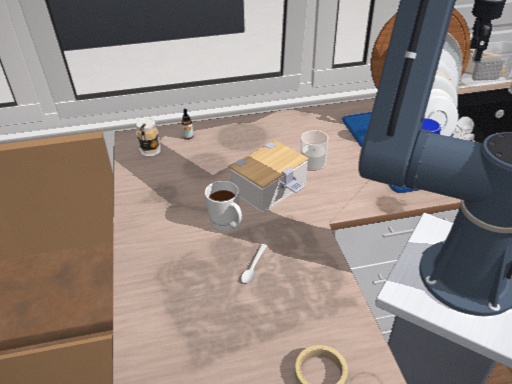

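View pics/side0.png

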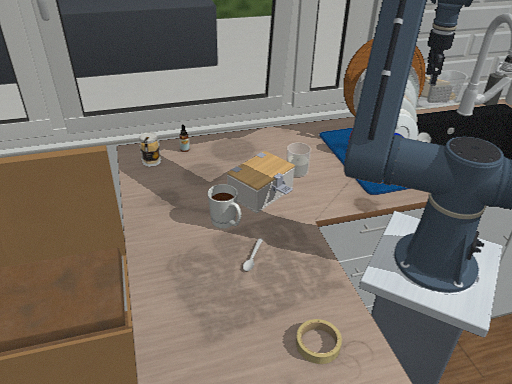

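View pics/wrist0.png

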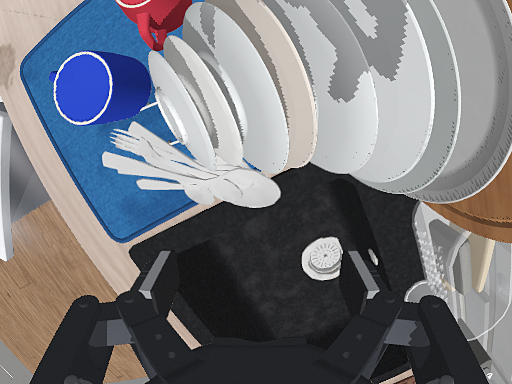

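```bash
cat > h.py <<'E'
import numpy as np,cv2
from station import manip
def unproj(n,u,v,d,c=None):
    c=c or manip.get_calibration(n);f=192/np.tan(np.radians(c['vfov']/2))
    u=np.asarray(u,float);v=np.asarray(v,float)
    P=np.stack([(u-c['cx'])/f*d,(v-c['cy'])/f*d,d,np.ones_like(d)],-1)
    return (P@c['pose'].T)[...,:3]
def cloud(n,d):
    v,u=np.mgrid[0:384,0:512];return unproj(n,u,v,d)
def proj(n,P):
    c=manip.get_calibration(n);f=192/np.tan(np.radians(c['vfov']/2))
    q=np.linalg.inv(c['pose'])@np.r_[P,1];return q[0]/q[2]*f+c['cx'],q[1]/q[2]*f+c['cy']
E
python3 - <<'E'
from h import *
for n,(x,y) in {"scene":(190,120),"side":(190,120)}.items():
    p=cv2.imread(f"pics/{n}0.png");cr=p[y:y+120,x:x+160]
    cv2.imwrite(f"pics/{n}0c.png",cv2.resize(cr,None,fx=5,fy=5,interpolation=cv2.INTER_CUBIC))
    P=cloud(n,np.load(f"{n}0.npy"))
    m=(np.abs(P[...,2]-.085)<.012)&(P[...,0]>.3)&(P[...,0]<.9)&(np.abs(P[...,1])<.6)
    vv,uu=np.where(m); k=(uu>225)&(uu<312)&(vv>135)&(vv<215)
    q=P[vv[k],uu[k]];print(n,len(q),q.mean(0))
    # lid only
    r=cv2.minAreaRect((q[:,:2]*1000).astype(np.float32));print(r)
    for px in [(240,175),(270,160),(300,170),(223,193),(314,140),(292,180),(296,184),(285,190)]:
        print(px,P[px[1],px[0]].round(3))
E
```

```text
scene 2566 [ 0.52735715 -0.01101948  0.08874858]
((532.3809204101562, -29.694961547851562), (377.5922546386719, 147.27886962890625), 79.130126953125)
(240, 175) [0.57  0.044 0.084]
(270, 160) [ 0.533 -0.041  0.092]
(300, 170) [ 0.462 -0.076  0.064]
(223, 193) [0.571 0.119 0.077]
(314, 140) [ 0.498 -0.228  0.059]
(292, 180) [ 0.46  -0.031  0.062]
(296, 184) [ 0.443 -0.019  0.064]
(285, 190) [ 0.475 -0.021  0.029]
side 2026 [ 0.52430477 -0.02184733  0.08744428]
((530.0889892578125, -36.13798522949219), (405.67437744140625, 144.67112731933594), 79.66102600097656)
(240, 175) [0.57  0.029 0.088]
(270, 160) [ 0.53  -0.085  0.09 ]
(300, 170) [ 0.463 -0.171  0.026]
(223, 193) [0.577 0.112 0.074]
(314, 140) [ 0.514 -0.413  0.   ]
(292, 180) [ 0.459 -0.102  0.031]
(296, 184) [ 0.457 -0.131 -0.002]
(285, 190) [ 0.439 -0.005  0.061]
```

View pics/scene0c.png

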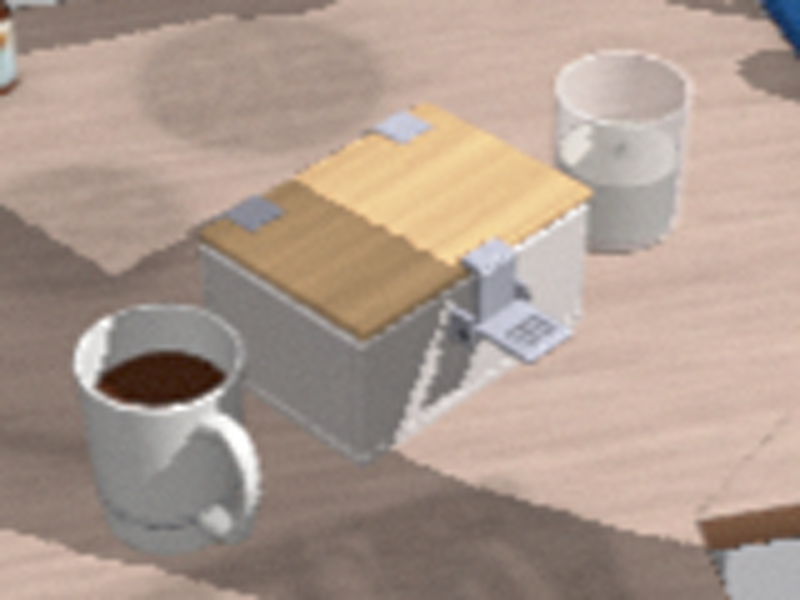

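View pics/side0c.png

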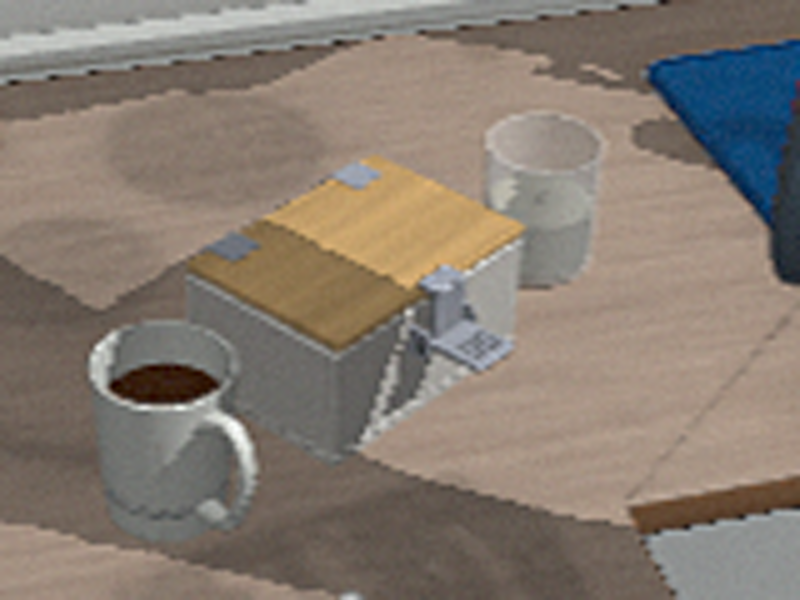

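```bash
python3 - <<'E'
from h import *
def ray(n,u,v,z):
    c=manip.get_calibration(n);f=192/np.tan(np.radians(c['vfov']/2))
    d=c['pose'][:3,:3]@np.array([(u-c['cx'])/f,(v-c['cy'])/f,1]);o=c['pose'][:3,3]
    return o+d*(z-o[2])/d[2]
S={"scene":dict(fl=(365,338),fr=(592,190),rr=(425,103),rl=(200,238),padfl=(530,361),padfr=(573,332),mug=(160,342)),
"side":dict(fl=(335,350),fr=(525,230),rr=(378,156),rl=(188,270),padfl=(475,369),padfr=(514,347),mug=(165,362))}
for n,D in S.items():
    for k,(u,v) in D.items():
        z=.09 if k in('fl','fr','rr','rl') else .0615 if 'pad' in k else .101
        print(n,k,ray(n,u/5+190-.4,v/5+120-.4,z).round(4))
for n in S:
    P=cloud(n,np.load(f"{n}0.npy"));p=cv2.imread(f"pics/{n}0.png")
    hsv=cv2.cvtColor(p,cv2.COLOR_BGR2HSV)
    m=(np.abs(P[...,2]-.09)<.008)&(P[...,0]>.44)&(P[...,0]<.65)&(P[...,1]>-.16)&(P[...,1]<.085)&(hsv[...,1]>90)
    q=P[m];print(n,m.sum(),q.mean(0),cv2.minAreaRect((q[:,:2]*1000).astype(np.float32)))
E
```

```text
scene fl [0.4916 0.0625 0.09  ]
scene fr [ 0.4544 -0.1039  0.09  ]
scene rr [ 0.5711 -0.1287  0.09  ]
scene rl [0.6068 0.0377 0.09  ]
scene padfl [0.4301 0.0054 0.0615]
scene padfr [ 0.4226 -0.026   0.0615]
scene mug [0.5671 0.1279 0.101 ]
side fl [0.493  0.0687 0.09  ]
side fr [ 0.4524 -0.0956  0.09  ]
side rr [ 0.568 -0.125  0.09 ]
side rl [0.6048 0.0434 0.09  ]
side padfl [0.4328 0.0101 0.0615]
side padfr [ 0.4224 -0.0205  0.0615]
side mug [0.5608 0.1383 0.101 ]
scene 1573 [ 0.52965565 -0.02519121  0.09104782] ((531.2443237304688, -33.319007873535156), (174.53135681152344, 123.97581481933594), 77.30290985107422)
side 1246 [ 0.52886917 -0.02468246  0.08985909] ((531.6669311523438, -30.72821807861328), (173.71578979492188, 123.4844970703125), 77.20337677001953)
```

The scene view shows the caddy: lid corners at (263,188), (308,158), (275,141) and (230,168), and the latch pad at about (295,186). The mug is at (222,200) and the candle at (314,150). I put the caddy at about (0.531, -0.031) with yaw about -0.222.

>>> move_arm(
  deltas=[
    [0.5,-0.6,-0.05,1,0],
    [0.5,-0.6,-0.05,1,0],
    [0.5,-0.6,-0.05,1,0],
    [0.5,-0.6,-0.05,1,0],
    [0.5,-0.6,-0.05,1,0],
    [0.5,-0.6,-0.05,1,0],
    [0.5,-0.6,-0.05,1,0],
    [0.5,-0.6,-0.05,1,0],
  ],
)

```text
t: 0.82
tcp_pos: [0.3095, -0.2991, 0.2622]
tool_rot: [0.996, -0.092, -0.001, -0.002]
force: [0.3, 0.0, 0.5]
finger_gap: -0.002
```

```bash
cat >> h.py <<'E'
from scipy.spatial.transform import Rotation as R
def to(target,yaw):
    s=manip.sense();M=R.from_quat(s['tool_rot']).as_matrix()
    y=np.arctan2(M[1,0],M[0,0])
    d=M.T@(np.array(target)-s['tcp_pos'])/.4
    print('t',s['t'],'tcp',s['tcp_pos'].round(4),'yaw',round(y,4),'F',s['force'].round(2),'gap',round(s['finger_gap'],3),'q',s['q'].round(2))
    print('units',d.round(4),'twist',round((y-yaw)/.5,3))
C=np.array([.531,-.031]);YAW=-.222
def cad(x,y,z):
    return [C[0]+x*np.cos(YAW)-y*np.sin(YAW),C[1]+x*np.sin(YAW)+y*np.cos(YAW),z]
E
python3 -c "
from h import *
to(cad(-.097,0,.16),YAW)"
```

```text
t 0.8167 tcp [ 0.3095 -0.2991  0.2622] yaw -0.1834 F [0.27 0.05 0.48] gap -0.002 q [-1.03  0.24  1.87  0.    1.04  0.72]
units [ 0.1803 -0.7686  0.2578] twist 0.077
```

>>> move_arm(
  deltas=[
    [0.18,-0.77,0,0.08,0],
    [0.18,-0.77,0,0.08,0],
    [0.18,-0.77,0,0.08,0],
    [0.18,-0.77,0,0.08,0],
    [0.18,-0.77,0,0.08,0],
    [0.18,-0.77,0,0.08,0],
    [0.18,-0.77,0,0.08,0],
    [0.18,-0.77,0,0.08,0],
  ],
)

```text
t: 1.48
tcp_pos: [0.4375, -0.0112, 0.2624]
tool_rot: [0.994, -0.111, 0.0, -0.001]
force: [0.2, 0.4, 0.4]
finger_gap: -0.0
```

```bash
python3 -c "
from h import *
to(cad(-.097,0,.12),YAW)
p,d=manip.snapshot('wrist');cv2.imwrite('pics/w1.png',p[:,:,::-1]);np.save('w1.npy',d)
c=manip.get_calibration('wrist');print(c)
f=192/np.tan(np.radians(c['vfov']/2))
for nm,P in dict(pad=cad(-.092,0,.0625),padf=cad(-.106,0,.0625),fl=cad(-.062,.085,.09),fr=cad(-.062,-.085,.09)).items():
    q=np.linalg.inv(c['pose'])@np.r_[P,1];th=np.arctan2(np.hypot(q[0],q[1]),q[2]);k=f*th/np.hypot(q[0],q[1]);print(nm,q[0]*k+c['cx'],q[1]*k+c['cy'])
"
```

```text
t 1.4833 tcp [ 0.4375 -0.0112  0.2624] yaw -0.2228 F [0.24 0.39 0.38] gap -0.0 q [-0.28  0.25  1.86  0.    1.04  1.51]
units [-0.0037 -0.0028  0.356 ] twist -0.002
{'vfov': 65.70646984690485, 'cx': 258.7593813392419, 'cy': 194.31612494655428, 'pose': array([[-0.21899492, -0.92308743, -0.31614999,  0.5210209 ],
       [-0.97572049,  0.2060904 ,  0.07413688, -0.02859159],
       [-0.00327935,  0.32470962, -0.94580807,  0.39340423],
       [ 0.        ,  0.        ,  0.        ,  1.        ]])}
pad 259.75332149048796 167.98999657089252
padf 259.72728896438247 179.7239634837128
fl 179.34186414495193 147.20988002212658
fr 340.25522752519635 147.5510367204327
```

View pics/w1.png

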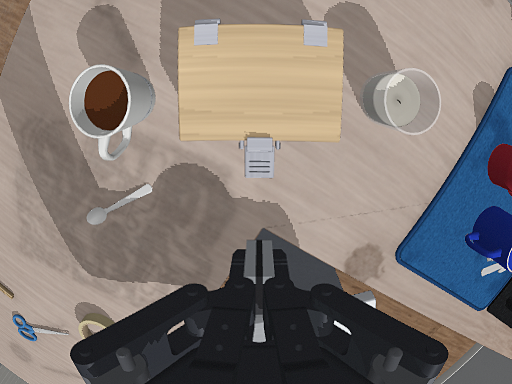

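```bash
python3 -c "
from h import *
c=manip.get_calibration('wrist');f=192/np.tan(np.radians(c['vfov']/2));d=np.load('w1.npy')
p=cv2.imread('pics/w1.png');cv2.imwrite('pics/w1c.png',cv2.resize(p[120:200,200:320],None,fx=6,fy=6,interpolation=cv2.INTER_CUBIC))
for nm,u,v,z in [('padf',259,178,.0625),('lidfl',181,140,.09),('lidfr',341,140,.09),('lidrl',181,26,.09),('lidrr',342,29,.09)]:
    a=np.array([u-c['cx'],v-c['cy']]);r=np.hypot(*a);th=r/f;ray=c['pose'][:3,:3]@np.r_[a/r*np.sin(th),np.cos(th)]
    o=c['pose'][:3,3];P=o+ray*(z-o[2])/ray[2]
    e=P[:2]-C;cy,sy=np.cos(YAW),np.sin(YAW);print(nm,P.round(4),'caddy',(e[0]*cy+e[1]*sy).round(4),(-e[0]*sy+e[1]*cy).round(4))
for v in range(125,186,3):
    dd=d[v,260];a=np.array([260-c['cx'],v-c['cy']]);r=np.hypot(*a);th=r/f;k=dd*np.tan(th)/r;P=c['pose']@np.r_[a*k,dd,1];e=P[:2]-C;print(v,(e[0]*np.cos(YAW)+e[1]*np.sin(YAW)).round(4),P[2].round(4))
"
```

```text
padf [ 0.4298 -0.0073  0.0625] caddy -0.1039 0.0008
lidfl [0.4962 0.0617 0.09  ] caddy -0.0543 0.0827
lidfr [ 0.4597 -0.1024  0.09  ] caddy -0.0539 -0.0853
lidrl [0.6135 0.0328 0.09  ] caddy 0.0665 0.0804
lidrr [ 0.5748 -0.1266  0.09  ] caddy 0.0638 -0.0836
125 -0.04 0.0895
128 -0.0431 0.09
131 -0.0461 0.0908
134 -0.0491 0.0914
137 -0.0523 0.0904
140 -0.0548 0.0949
143 -0.0576 0.0963
146 -0.0608 0.0956
149 -0.064 0.0952
152 -0.0678 0.0918
155 -0.0769 0.0622
158 -0.0802 0.0631
161 -0.084 0.0615
164 -0.0873 0.0626
167 -0.091 0.062
170 -0.0941 0.0636
173 -0.0982 0.0615
176 -0.102 0.0609
179 -0.1233 -0.001
182 -0.1277 -0.0011
185 -0.1321 -0.0013
```

View pics/w1c.png

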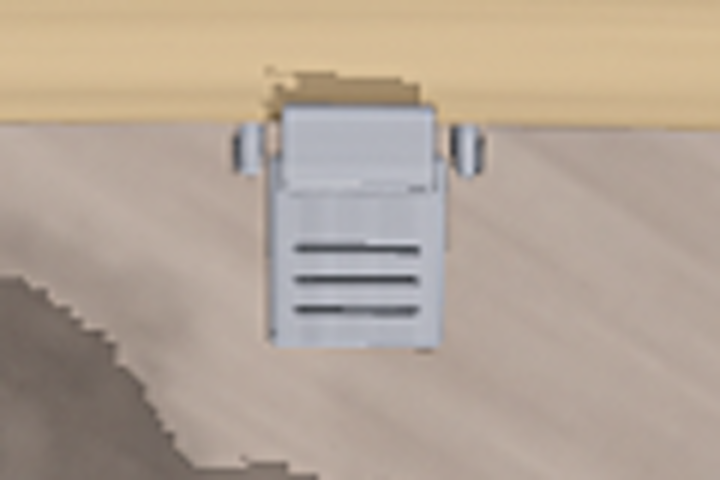

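>>> move_arm(
  deltas=[
    [-0.011,-0.003,0.1,0,0],
    [-0.011,-0.003,0.2,0,0],
    [-0.011,-0.003,0.28,0,0],
    [-0.011,-0.003,0.34,0,0],
    [-0.011,-0.003,0.38,0,0],
    [-0.011,-0.003,0.41,0,0],
    [-0.011,-0.003,0.43,0,0],
    [-0.011,-0.003,0.43,0,0],
  ],
)

```text
t: 2.2
tcp_pos: [0.4321, -0.0125, 0.089]
tool_rot: [0.994, -0.112, -0.002, -0.0]
force: [0.3, 0.0, -0.2]
finger_gap: -0.0
```

```bash
python3 -c "
from h import *
to(cad(-.100,0,.0735),YAW)
p,d=manip.snapshot('scene');cv2.imwrite('pics/s2.png',cv2.resize(p[110:230,190:350,::-1],None,fx=5,fy=5,interpolation=cv2.INTER_CUBIC))
p,d=manip.snapshot('wrist');cv2.imwrite('pics/w2.png',p[:,:,::-1])
"
```

```text
t 2.2 tcp [ 0.4321 -0.0125  0.089 ] yaw -0.2255 F [ 0.29  0.02 -0.18] gap -0.0 q [-0.29  0.57  2.04 -0.    0.54  1.51]
units [ 0.0015 -0.0094  0.0387] twist -0.007
```

View pics/s2.png

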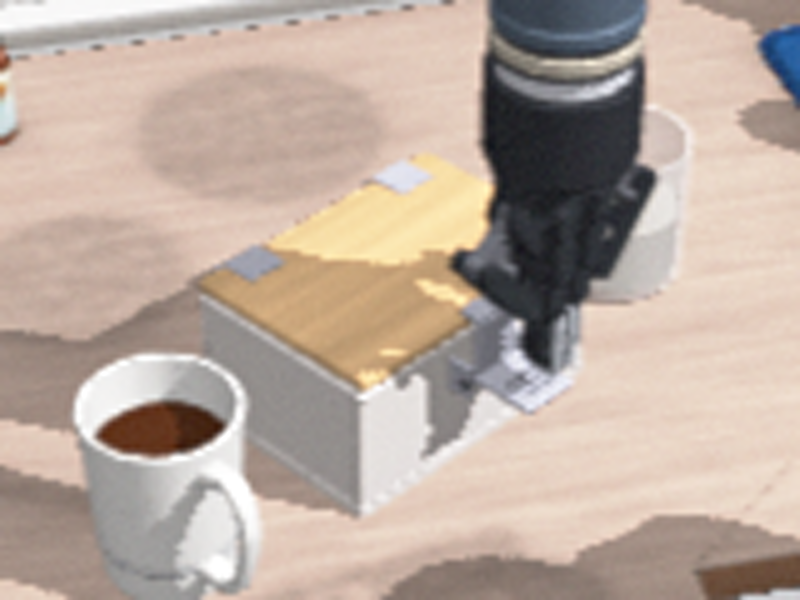

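View pics/w2.png

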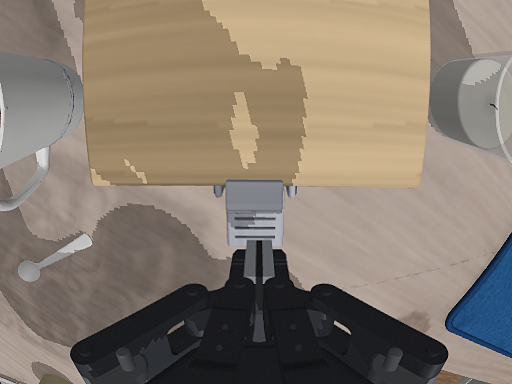

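>>> move_arm(
  deltas=[
    [0,-0.006,0.01,0,0],
    [0,-0.006,0.02,0,0],
    [0,-0.006,0.03,0,0],
    [0,-0.006,0.036,0,0],
    [0,-0.006,0.04,0,0],
    [0,-0.006,0.044,0,0],
    [0,-0.006,0.047,0,0],
    [0,-0.006,0.047,0,0],
  ],
)

```text
t: 2.97
tcp_pos: [0.4333, -0.0101, 0.0715]
tool_rot: [0.994, -0.112, -0.0, -0.0]
force: [0.1, -0.2, 1.2]
finger_gap: 0.001
```

```bash
python3 -c "
from h import *
to(cad(-.100,0,.0665),YAW)
p,d=manip.snapshot('wrist');cv2.imwrite('pics/w3.png',p[:,:,::-1])
"
```

```text
t 2.9667 tcp [ 0.4333 -0.0101  0.0715] yaw -0.2252 F [ 0.12 -0.25  1.19] gap 0.001 q [-0.28  0.61  2.05  0.    0.49  1.51]
units [-0.0002 -0.0029  0.0125] twist -0.006
```

View pics/w3.png

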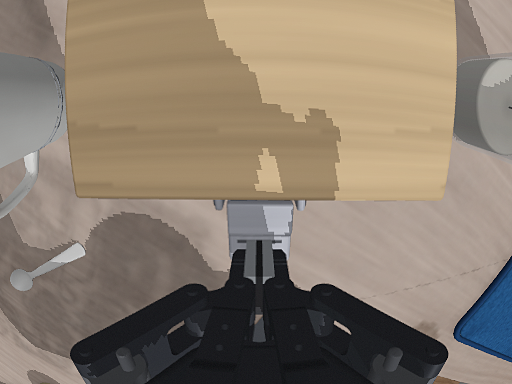

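>>> move_arm(
  deltas=[
    [0,0,0.003,0,0],
    [0,0,0.006,0,0],
    [0,0,0.009,0,0],
    [0,0,0.011,0,0],
    [0,0,0.012,0,0],
    [0,0,0.013,0,0],
    [0,0,0.013,0,0],
    [0,0,0.013,0,0],
  ],
)

```text
t: 3.68
tcp_pos: [0.4336, -0.0102, 0.0665]
tool_rot: [0.994, -0.112, 0.0, 0.0]
force: [-0.6, -0.3, 6.4]
finger_gap: -0.006
```

```bash
python3 -c "
from h import *
to(cad(-.100,0,.0665),YAW)
p,d=manip.snapshot('wrist');cv2.imwrite('pics/w4.png',p[:,:,::-1])
p,d=manip.snapshot('scene');cv2.imwrite('pics/s4.png',cv2.resize(p[110:230,190:350,::-1],None,fx=5,fy=5,interpolation=cv2.INTER_CUBIC))
print(manip.sense()['force'])
"
```

```text
t 3.6833 tcp [ 0.4336 -0.0102  0.0665] yaw -0.2253 F [-0.57 -0.27  6.41] gap -0.006 q [-0.28  0.62  2.05  0.    0.47  1.51]
units [-0.0011 -0.0029 -0.0001] twist -0.007
[-1.28864775  0.28224747  6.2140505 ]
```

View pics/w4.png

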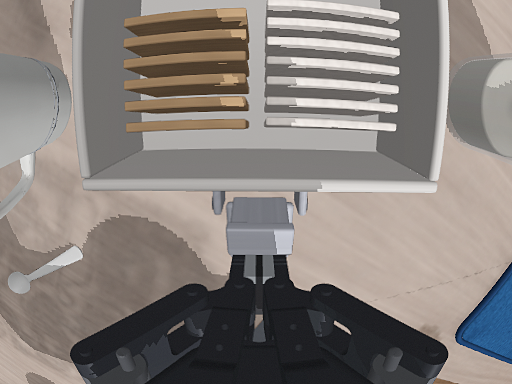

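View pics/s4.png

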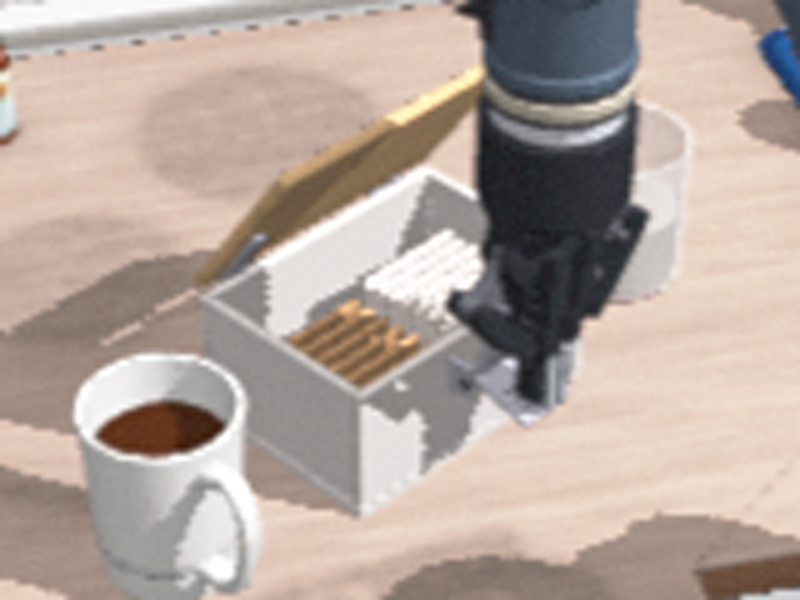

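>>> move_arm(
  deltas=[
    [0,0,0.003,0,0],
    [0,0,0.003,0,0],
    [0,0,-0.01,0,0],
    [-0.01,0,-0.03,0,0],
    [-0.04,0,-0.06,0,0],
    [-0.05,0,-0.08,0,0],
    [-0.06,0,-0.08,0,0],
    [-0.06,0,-0.08,0,0],
  ],
)

```text
t: 4.45
tcp_pos: [0.4093, -0.0046, 0.0986]
tool_rot: [0.994, -0.112, 0.0, 0.0]
force: [-0.6, 0.1, -0.7]
finger_gap: 0.004
```

```bash
python3 -c "
from h import *
to(cad(-.100,0,.166),YAW)
for n in ('wrist','scene','side'):
    p,d=manip.snapshot(n);np.save(n+'5.npy',d)
    if n=='wrist': cv2.imwrite('pics/w5.png',p[:,:,::-1])
    else: cv2.imwrite(f'pics/{n}5.png',cv2.resize(p[100:220,190:350,::-1],None,fx=5,fy=5,interpolation=cv2.INTER_CUBIC))
"
```

```text
t 4.45 tcp [ 0.4093 -0.0046  0.0986] yaw -0.2251 F [-0.59  0.15 -0.68] gap 0.004 q [-0.29  0.53  2.09 -0.    0.52  1.51]
units [ 0.0613 -0.0028 -0.1684] twist -0.006
```

View pics/w5.png

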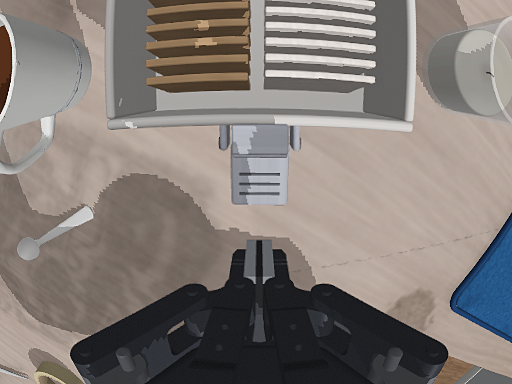

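View pics/scene5.png

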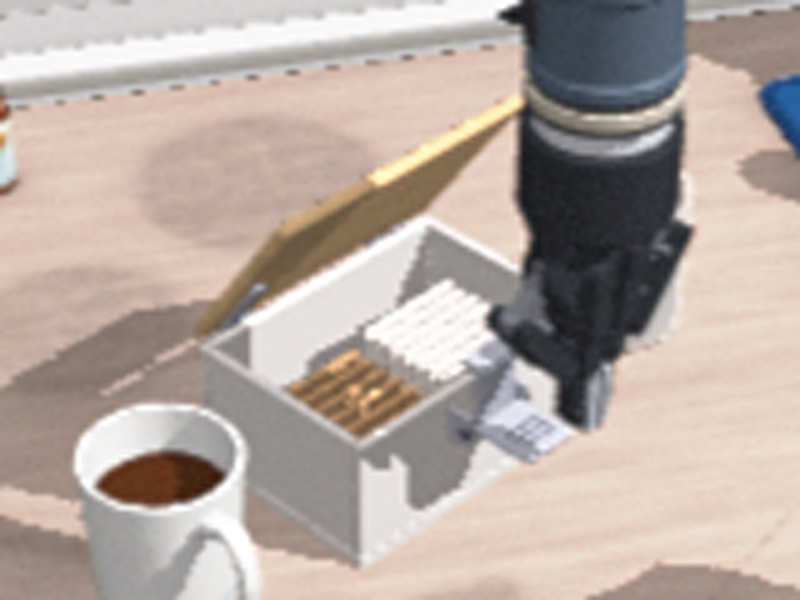

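View pics/side5.png

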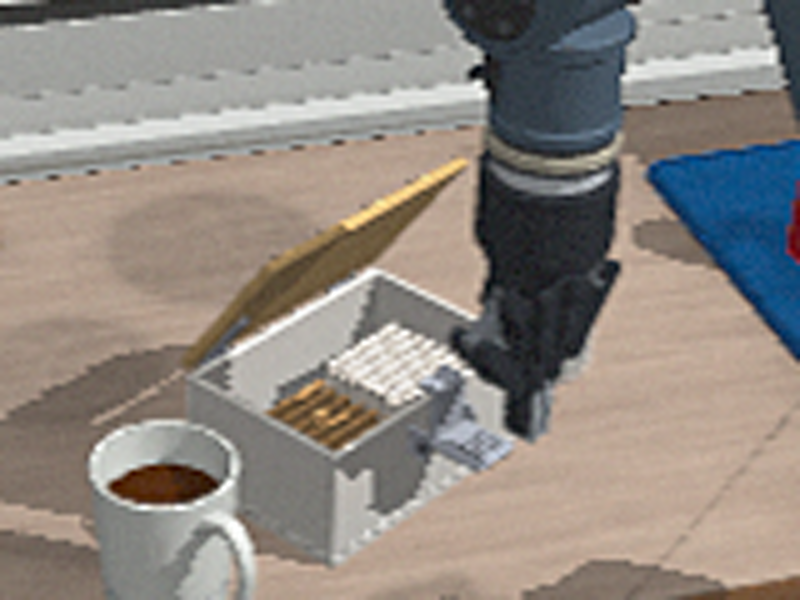

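```bash
python3 -c "
from h import *
for n,pts in dict(scene=[(375,185),(300,240),(250,255),(450,140)],side=[(350,235),(280,275),(230,300)]).items():
    d=np.load(n+'5.npy');P=cloud(n,d)
    for u,v in pts:
        p=P[int(v/5+100),int(u/5+190)];e=p[:2]-C;X=e[0]*np.cos(YAW)+e[1]*np.sin(YAW);print(n,p.round(3),X.round(4),'ang',np.arctan2(p[2]-.082,.0655-X).round(3))
"
```

```text
scene [ 0.531 -0.013  0.18 ] -0.0039 ang 0.953
scene [0.553 0.022 0.16 ] 0.0096 ang 0.949
scene [0.569 0.042 0.157] 0.0212 ang 1.037
scene [ 0.517 -0.062  0.184] -0.007 ang 0.952
side [ 0.538 -0.03   0.163] 0.0063 ang 0.94
side [0.552 0.026 0.162] 0.0078 ang 0.945
side [0.571 0.049 0.152] 0.0215 ang 1.007
```

>>> move_arm(
  deltas=[
    [0,-0.003,-0.05,0,0],
    [0,-0.003,-0.1,0,0],
    [0,-0.003,-0.14,0,0],
    [0,-0.003,-0.17,0,0],
    [0,-0.003,-0.18,0,0],
    [0,-0.003,-0.18,0,0],
    [0.04,-0.003,-0.18,0,0],
    [0.1,-0.003,-0.18,0,0],
  ],
)

```text
t: 5.27
tcp_pos: [0.4466, -0.0117, 0.1691]
tool_rot: [0.994, -0.112, -0.003, -0.0]
force: [1.0, -0.9, -0.1]
finger_gap: 0.001
```

```bash
python3 -c "
from h import *
to(cad(.070,0,.17),YAW)
p,d=manip.snapshot('side');cv2.imwrite('pics/side6.png',cv2.resize(p[100:220,190:350,::-1],None,fx=5,fy=5,interpolation=cv2.INTER_CUBIC))
"
```

```text
t 5.2667 tcp [ 0.4466 -0.0117  0.1691] yaw -0.225 F [ 0.99 -0.91 -0.1 ] gap 0.001 q [-0.28  0.42  1.94 -0.    0.79  1.52]
units [ 0.3916 -0.0005 -0.0044] twist -0.006
```

View pics/side6.png

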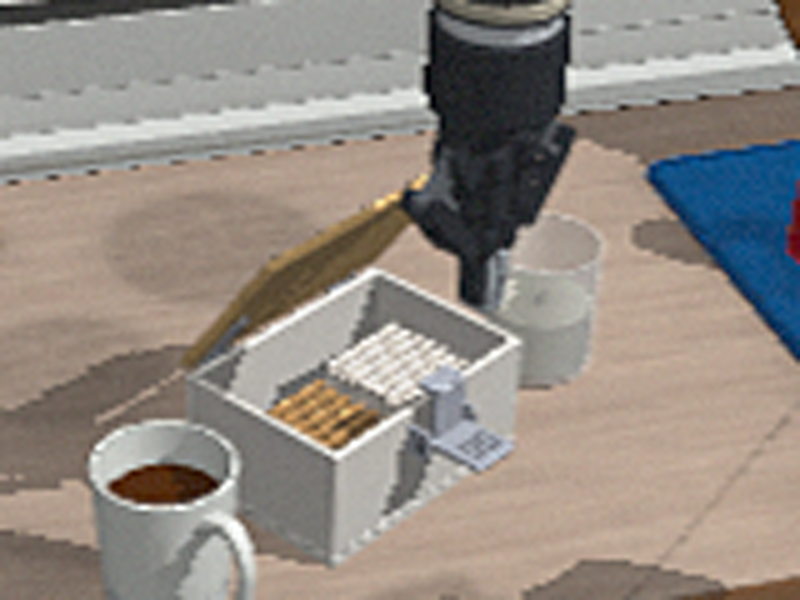

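Lid is ajar at about 0.95 rad and the tab is back up. I'll push the lid over now.

>>> move_arm(
  deltas=[
    [0.03,0,0,0,0],
    [0.06,0,0,0,0],
    [0.09,0,0,0,0],
    [0.12,0,0,0,0],
    [0.15,0,0,0,0],
    [0.18,0,0,0,0],
    [0.21,0,0,0,0],
    [0.24,0,0,0,0],
  ],
)

```text
t: 5.98
tcp_pos: [0.5417, -0.0337, 0.1686]
tool_rot: [0.994, -0.112, -0.003, -0.0]
force: [-8.7, 1.6, 21.6]
finger_gap: 0.002
```

```bash
python3 -c "
from h import *
to(cad(.070,0,.17),YAW)
p,d=manip.snapshot('side');cv2.imwrite('pics/side7.png',cv2.resize(p[100:220,190:350,::-1],None,fx=5,fy=5,interpolation=cv2.INTER_CUBIC))
"
```

```text
t 5.9833 tcp [ 0.5417 -0.0337  0.1686] yaw -0.2252 F [-8.65  1.58 21.58] gap 0.002 q [-0.27  0.52  1.71 -0.    0.92  1.53]
units [ 0.1475 -0.0012 -0.0043] twist -0.006
```

View pics/side7.png

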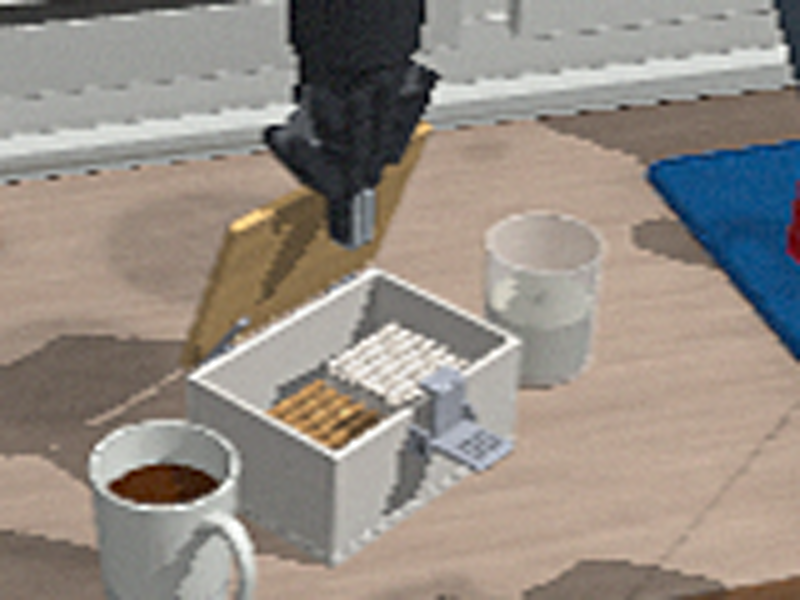

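Upward force of 21.6 N: the lid edge is catching under the finger knuckles. I'll raise the hand so only the fingertips overlap the lid.

>>> move_arm(
  deltas=[
    [-0.01,0,-0.015,0,0],
    [-0.01,0,-0.03,0,0],
    [-0.01,0,-0.045,0,0],
    [-0.01,0,-0.06,0,0],
    [-0.01,0,-0.07,0,0],
    [-0.01,0,-0.07,0,0],
    [0,0,-0.07,0,0],
    [0,0,-0.07,0,0],
  ],
)

```text
t: 6.7
tcp_pos: [0.5436, -0.0342, 0.1985]
tool_rot: [0.994, -0.112, 0.001, 0.0]
force: [0.2, -0.3, -0.8]
finger_gap: -0.0
```

```bash
python3 -c "
from h import *
to(cad(.080,0,.196),YAW)
p,d=manip.snapshot('side');cv2.imwrite('pics/side8.png',cv2.resize(p[100:220,190:350,::-1],None,fx=5,fy=5,interpolation=cv2.INTER_CUBIC))
"
```

```text
t 6.7 tcp [ 0.5436 -0.0342  0.1985] yaw -0.2253 F [ 0.16 -0.29 -0.8 ] gap -0.0 q [-0.27  0.48  1.68  0.    0.98  1.53]
units [ 0.1676 -0.0015  0.0064] twist -0.007
```

View pics/side8.png

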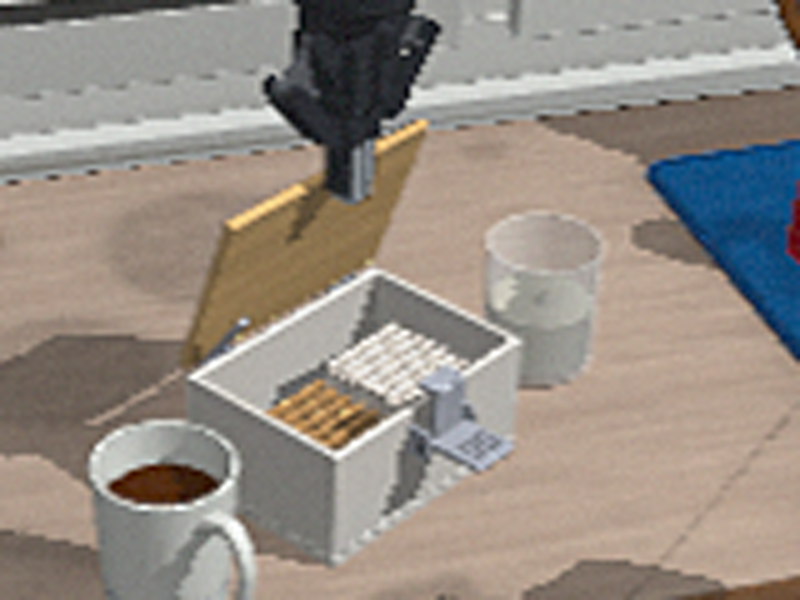

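Clear contact now, with the lid resting on the fingers and no upward force. Continuing the push.

>>> move_arm(
  deltas=[
    [0.02,-0.001,0,0,0],
    [0.04,-0.001,0,0,0],
    [0.06,-0.001,0,0,0],
    [0.08,-0.001,0,0,0],
    [0.1,-0.001,0,0,0],
    [0.11,-0.001,0,0,0],
    [0.12,-0.001,0,0,0],
    [0.12,-0.001,0,0,0],
  ],
)

```text
t: 7.42
tcp_pos: [0.5908, -0.0447, 0.1982]
tool_rot: [0.994, -0.112, 0.001, 0.0]
force: [-0.1, 0.0, -0.6]
finger_gap: -0.0
```

```bash
python3 -c "
from h import *
to(cad(.080,0,.196),YAW)
p,d=manip.snapshot('side');cv2.imwrite('pics/side9.png',cv2.resize(p[100:220,190:350,::-1],None,fx=5,fy=5,interpolation=cv2.INTER_CUBIC))
"
```

```text
t 7.4167 tcp [ 0.5908 -0.0447  0.1982] yaw -0.2254 F [-0.09  0.01 -0.56] gap -0.0 q [-0.26  0.54  1.56  0.    1.04  1.53]
units [ 0.0466 -0.0006  0.0055] twist -0.007
```

View pics/side9.png

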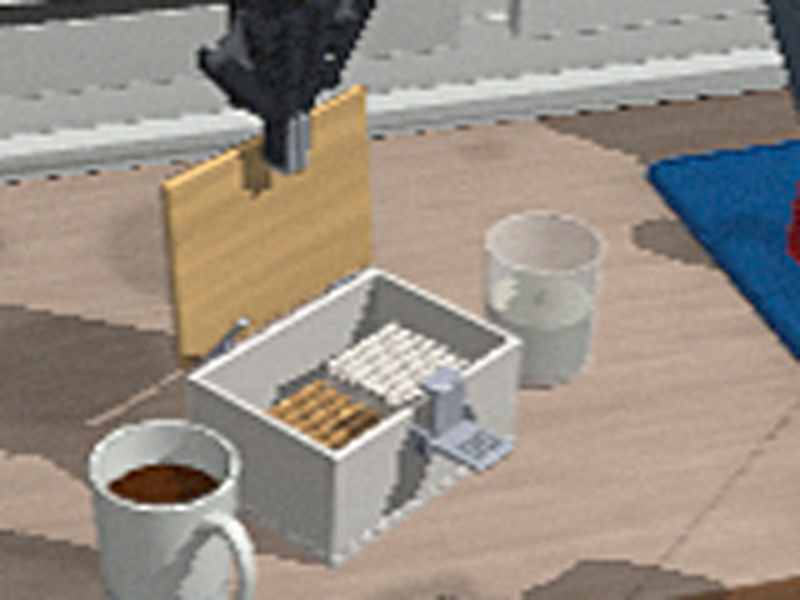

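>>> move_arm(
  deltas=[
    [0.015,0,0.005,0,0],
    [0.03,0,0.01,0,0],
    [0.04,0,0.01,0,0],
    [0.045,0,0.01,0,0],
    [0.05,0,0.01,0,0],
    [0.05,0,0.01,0,0],
    [0.05,0,0.01,0,0],
    [0.05,0,0.01,0,0],
  ],
)

```text
t: 8.13
tcp_pos: [0.609, -0.0487, 0.1943]
tool_rot: [0.994, -0.112, -0.0, -0.0]
force: [0.0, -0.0, -0.1]
finger_gap: 0.0
```

```bash
python3 -c "
from h import *
to(cad(.0,0,.22),YAW)
p,d=manip.snapshot('side');cv2.imwrite('pics/side10.png',cv2.resize(p[100:220,190:350,::-1],None,fx=5,fy=5,interpolation=cv2.INTER_CUBIC))
"
```

```text
t 8.1333 tcp [ 0.609  -0.0487  0.1943] yaw -0.2252 F [ 0.03 -0.02 -0.1 ] gap 0.0 q [-0.26  0.56  1.52  0.    1.06  1.53]
units [-0.2001  0.0004 -0.0641] twist -0.006
```

View pics/side10.png

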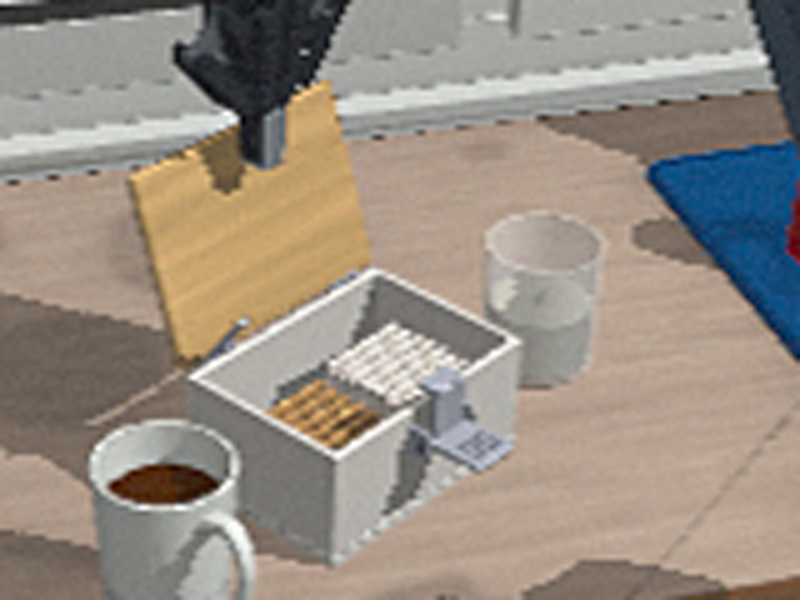

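>>> move_arm(
  deltas=[
    [-0.03,0,0,0,0],
    [-0.08,0,-0.01,0,0],
    [-0.14,0,-0.03,0,0],
    [-0.2,0,-0.06,0,0],
    [-0.24,0,-0.08,0,0],
    [-0.25,0,-0.1,0,0],
    [-0.25,0,-0.1,0,0],
    [-0.25,0,-0.1,0,0],
  ],
)

```text
t: 8.85
tcp_pos: [0.5131, -0.0269, 0.2352]
tool_rot: [0.994, -0.112, 0.002, 0.0]
force: [0.1, 0.4, 0.5]
finger_gap: 0.001
```

```bash
python3 -c "
from h import *
to(cad(.0,0,.22),YAW)
for n in ('side','scene'):
    p,d=manip.snapshot(n);np.save(n+'11.npy',d);cv2.imwrite('pics/%s11.png'%n,cv2.resize(p[100:220,190:350,::-1],None,fx=5,fy=5,interpolation=cv2.INTER_CUBIC))
    P=cloud(n,d)
    e=P[...,:2]-C;X=e[...,0]*np.cos(YAW)+e[...,1]*np.sin(YAW);Y=-e[...,0]*np.sin(YAW)+e[...,1]*np.cos(YAW);Z=P[...,2]
    m=(np.abs(Y)<.07)&(X>.05)&(X<.13)&(Z>.11)&(Z<.185)
    a=np.polyfit(Z[m],X[m],1);print(n,m.sum(),'lid angle',np.pi/2+np.arctan(a[0]))
    d0=np.load(n+'0.npy')
"
```

```text
t 8.85 tcp [ 0.5131 -0.0269  0.2352] yaw -0.2252 F [0.08 0.43 0.45] gap 0.001 q [-0.27  0.39  1.72 -0.    1.03  1.53]
units [0.0457 0.0001 0.0381] twist -0.006
side 904 lid angle 1.9062504334415102
scene 1230 lid angle 1.8963747208096158
```

View pics/scene11.png

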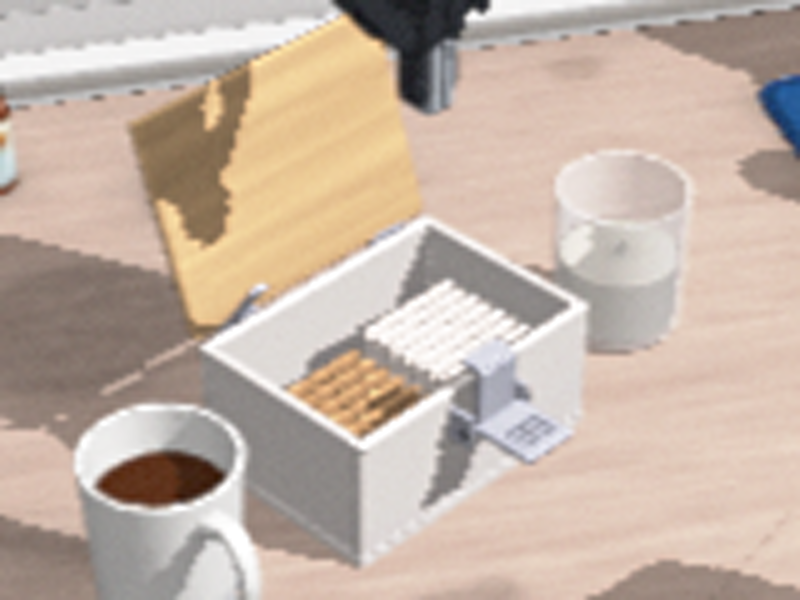

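```bash
python3 -c "
from h import *
print(manip.sign_off())"
```

```text
the job is handed in; nothing more can be done
None
```

The caddy is open: the lid leans back at its stop and the job is handed in. The sign-off gives no verdict, so this rests on my own checks.

- **What I did:** I pressed the latch tab with the closed fingertips, about 5–6 mm down at 6.4 N, and let go. The lid sprang up to about 0.95 rad with the tab back up. I then pushed the lid past upright and drew the hand clear.
- **Last checks:** the depth images give a lid angle of 1.90 rad (scene camera) and 1.91 rad (side camera). The tab looks back at rest. By eye, the caddy, mug and candle have not moved. I did not check the teaspoon after the push. The last force reading, with the hand clear, was about 0.6 N, which is noise level.
- **One problem on the way:** during the first push the lid's edge caught under the finger knuckles, with about 22 N upward and 9 N sideways on the tool. I raised the hand 30 mm and finished with the fingertips. That stayed under the 40 N limit in the reading I took, and the caddy did not visibly shift.

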